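Knock a stuck lure blank out of its mould

ROBOT

A 7-joint arm with a two-finger parallel gripper is mounted at the origin on the work surface. World frame = base frame: x ahead of the robot, y to its left, z up, the work surface at z = 0. Lengths are in m, angles in rad, forces in N, time in s.
With the tool pointing down it reaches from about 0.4 to 0.875 m from the base axis. Payload 19.3 kg.
Tool frame: the origin (TCP) lies on the centre line of the jaws, within the pads' length; the fingertips stand 19 mm ahead of it and the grasp point (between the pads) is the TCP; z points along the fingers, y is the direction in which the jaws open and shut (so a half turn about z gives the same grasp; the last joint's range is limited). The gripper opens to 85 mm and grips with 20 to 120 N. Pads are 22 mm wide; open, the fingers measure 114 mm over their backs; the gripper's body (76 mm by 85 mm) begins 54 mm behind the grasp point. The pads swing forward as they close: fully open they stand 13 mm farther back than shut.
Start: joints at [1.079, 0.521, -0.036, 1.599, 0.021, 1.021, -0.113], TCP at [0.256, -0.57, 0.25] pointing down, gripper open.
Joint ranges: [-2.91, 2.91], [-0.3, 2.13], [-1.5, 1.42], [0.17, 2.43], [-1.26, 4.41], [0.16, 1.93], [-2.52, 2.52]. Speed limits (rad/s): [1.89, 1.89, 2.39, 2.39, 3.01, 3.01, 3.01].

INTERFACE

Orientations are given as a rotation vector (axis times angle).
In Python, from plant import robot gives the robot as it stands. The module is installed in compiled form; this text tells all that it offers.
- The arm moves only by the tool arm_command, never from a script. Its argument "rows" is a list of rows, each a list of 5 numbers: the shift along the tool's x, y, z in mm, then the turn about the tool's z in rad, then the opening, from 0 (shut) to 1 (fully open). In form: [[dx, dy, dz, roll, grip], ...]. A call has 1 to 8 rows; each row shifts and turns the commanded pose from where the row before left it, along the tool's axes as they then stand; what a row does not reach is not made up. A row lasts 1/12 s, in which the tool goes at most 41.7 mm and 7.16 degrees, less where a joint would pass 70% of its speed; a pose out of reach is approached as far as the arm can. A call is refused whole if a number of a shift passes 41.7 or a number of a turn 0.125, either way. A call with a gripper value outside its range is refused whole. The fingers move at their own pace and stop on an object; "grip_force" is the grip in N (left out, the last holds). Time passes only in rows, so rows that do not move let the fingers close. It gives the time, the measured TCP pose, the force and the opening at its end, in the units of the state.
- robot.get_obs(): the state, without advancing time (a new reading comes with each control period).
- robot.grab_frame(name): name is "side" or "top"; returns (picture, depth): 400x640x3 uint8, red, green, blue; 400x640 float32, m along the optical axis (not along the pixel's ray), 0 where there is no reading.
- robot.calibration(name): a dict with "vertical_fov" (degrees; the focal length in pixels is half the picture's height over the tangent of half this angle, whatever the lens; pixels are square), "cx", "cy" (the principal point, pixels), "eye" and "attitude" of the camera in the world. Camera axes: x right, y down, z forward; pixel columns grow to the right and rows downward; lengths in m; the calibration is good to about 2 mm. A picture is of the moment at which its call begins. calibration takes no time and is no camera call.
- robot.finish_job(): hands the job in, once; it reports no verdict.
The state is a dict: "time_s": time; "joint_positions": joint angles; "joint_velocities": joint speeds; "joint_efforts": joint torques, N m; "tool_pos": TCP position; "orientation": TCP orientation; "wrist_force": force on the tool from outside, world axes, zero at the start; "ft_torque": the same for the moment, N m; "gripper_width": finger opening in m.
Only numpy, scipy, OpenCV 4.12 (cv2) and the standard library are available. Lean on these libraries where they do the work, as an engineer would, in place of code of your own. Each camera call takes 0.05 s, during which the arm holds its last target.

TASK

An orange lure blank is stuck in its mould: take the red handle of the knock-out beneath, feel gently with its rod for the hidden hole in the mould's underside, never forcing the rod against the plate, and push the rod up through the hole until the blank stands well proud. Let the knock-out all the way down again, lift the blank out and lay it upright, flat on the floor of the tackle tray's empty compartment. Leave the other things where they are.

Things in the scene. Friction and masses are not known exactly. Their poses are not given: they have to be found in the camera images.
- mould: aluminium mould on a fixed dark steel stand. Origin on the table under the pocket's centre; x across the pocket, y along it, z up; all sizes mm, in this frame. Block 90 (x) by 170 (y), top face z=120; pocket open at the top, 68 long in y, floor z=98. Base plate 12 thick, x -120 to 60, y -100 to 100. Open space under the mould between two legs.
- cheeks (a point): centre of the pocket at the mould's top face (z=120). Two sprung brass cheeks (inner faces at x=-12 and +12, 36 long) grip the blank with a total friction of 6 to 12 N, and hold it up where it was pushed to when the rod is drawn back.
- sole (a point): middle of the mould's underside (z=90): a steel sole plate 8 thick, the pocket's floor. It has one through hole, 11 wide in y, 14 in x, at x=0 but at an UNKNOWN y from -7 to +7 from this point, different each time, hidden and not reported: feel for it with the rod. More than 18 N of rod on plate damages it.
- knock: red upright lifting handle of the knock-out, 20 x 20, 40 tall, origin at its centre, axes as the mould's. In front of the mould: at mould x=-95, z=140 when fully down. It moves on guides: freely along mould y within -20..20 (0.5 N friction) and straight up by 48 (handle and rod weigh 2.5 N and sink back if let go). It cannot turn or move in x.
- knock_arm (a point): on the arm under the mould, on the rod's axis, 109 below and 95 in +x from the handle's centre, moving with the handle. From here the steel knock-out rod, 8 mm diameter, stands up; its flat tip is 45 above this point (mould z=76 when down, 14 below the plate).
- rod_spring (a point): same axis, 35 under the resting rod tip. The rod is sprung in the arm: it gives 10 mm downward, 1 N at first to 4 N, solid beyond. Pushing the blank out takes more than that, so the spring bottoms and the blank rises by (handle lift - 32 mm): 16 at the handle's 48 mm stop.
- blank: the stuck orange hard-plastic lure blank: 64 long (y) with round ends, 24 wide (x), 22 tall (z), about 40 g. Origin at the centre of its underside. It starts upright in the pocket, underside at mould z=98, top flush with the mould's top face, so it cannot be gripped until it is pushed up.
- tray: clear-grey open tackle tray, fixed: 110 (x) by 190 (y), 30 high, walls and floor 3 thick, divider 3 thick at its y=0. Origin at the centre of its underside. The compartment on its -y side (centre y=-47, floor z=3, 104 x 90 inside) is empty; the +y one holds two lures. Yellow latches on its -x side.
- lure_green: bystander: loose green lure, 56 x 18 x 18, in the tray's +y compartment; origin at underside centre
- lure_blue: bystander: loose blue lure, 60 x 18 x 18, in the tray's +y compartment; origin at underside centre
- spool: bystander: yellow line spool, 64 diameter, 32 high; origin at underside centre
- paint_jar: bystander: red paint jar, 50 diameter, 60 high; origin at underside centre
- varnish: bystander: amber varnish bottle, 44 diameter, 110 high; origin at underside centre
- driver: bystander: screwdriver lying on the table
- sinker: bystander: dark steel sinker, 28 diameter, 20 high; origin at underside centre
- hook_cup: bystander: black cup, 60 diameter, 50 high; origin at underside centre

How it is judged:
By the outcome, as a careful person would: the job done as asked, in the order asked, and still so for the second after the job is handed in, with the robot touching nothing.
It also fails if it takes over 58 s, if anything falls off the work surface, if the arm or the gripper's body presses on something with over 40 N, if the wrist force passes 120 N, or if a joint passes its speed limit or range.

## Working session

There is one attempt and no reset: what is moved stays moved. The work goes in short steps, Python scripts to look and compute and a tool call to move; the robot and the scene stay as the last step left them, time stands still between calls to the robot, and variables do not carry over. Pictures are saved under pics/ and viewed, and the job is handed in when it is done.

Besides the shell and the picture viewer there is one more tool, called after ">>>" by a JSON object that holds its "method" and its "body", one argument or row to a line. arm_command: Moves the arm, as the interface text tells. Its arguments: {"type":"object","properties":{"rows":{"type":"array"},"grip_force":{"type":"number"}},"required":["rows"]}

```bash
ls; mkdir -p pics; python3 - <<'E'
from plant import robot
import cv2,numpy as np
o=robot.get_obs()
for k in o: print(k,np.round(o[k],3))
for n in("side","top"):
    c=robot.calibration(n);print(n,c)
    p,d=robot.grab_frame(n)
    cv2.imwrite(f"pics/{n}0.png",p[:,:,::-1]);np.save(f"{n}0.npy",d);np.save(f"{n}0p.npy",p)
E
```

```text
pics
time_s 0.0
joint_positions [ 1.079  0.522 -0.036  1.6    0.021  1.021 -0.113]
joint_velocities [ 0.     0.001  0.     0.001  0.001  0.    -0.001]
joint_efforts [-1.0000e-03 -9.2712e+01  1.9790e+00 -3.6994e+01  1.8000e-02  8.0000e-03
 -0.0000e+00]
tool_pos [ 0.256 -0.57   0.25 ]
orientation [-3.071 -0.657  0.   ]
wrist_force [ 0.531  1.017 -0.791]
ft_torque [ 0.043  0.035 -0.046]
gripper_width 0.085
side {'vertical_fov': 50.72342295082127, 'cx': 315.221926095775, 'cy': 201.21192582520592, 'eye': array([0.05712828, 0.67763715, 0.85381573]), 'attitude': array([-0.87435817,  2.50257195, -1.1353968 ])}
top {'vertical_fov': 43.1494457624116, 'cx': 312.80852290804285, 'cy': 197.82592716270383, 'eye': array([0.43428735, 0.00530603, 1.42008754]), 'attitude': array([-2.15835973,  2.19142198, -0.09285646])}
```

View pics/side0.png

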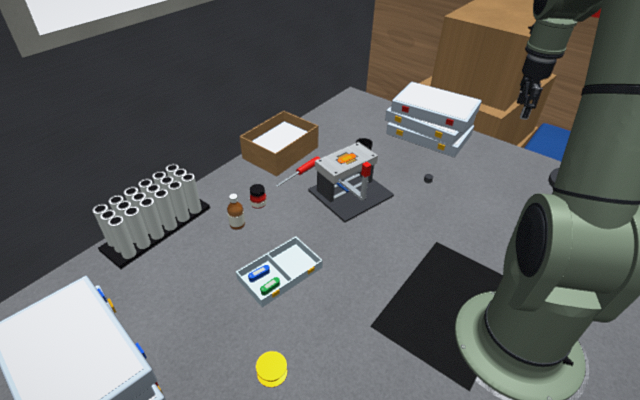

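View pics/top0.png

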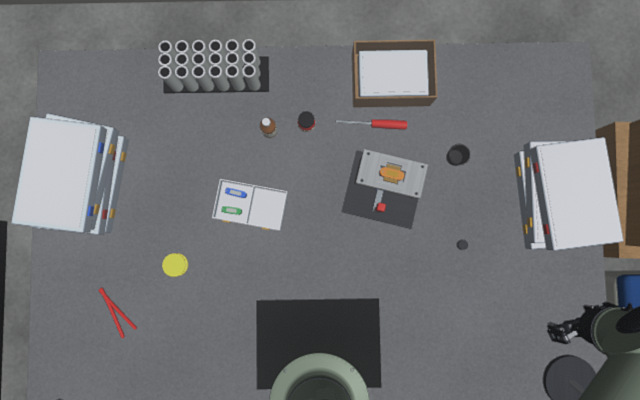

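The top view shows the mould at (392,173) with the orange blank, the red handle at (381,207), and the tray at (250,205) with its empty half on the right (267,208). Next I turn these pixels into world positions.

```bash
cat > h.py <<'E'
import numpy as np,cv2
from scipy.spatial.transform import Rotation as R
from plant import robot
def cloud(n,d):
    c=robot.calibration(n);f=200/np.tan(np.radians(c["vertical_fov"]/2))
    v,u=np.mgrid[0:400,0:640]
    P=np.stack([(u-c["cx"])/f*d,(v-c["cy"])/f*d,d],-1)
    return P@R.from_rotvec(c["attitude"]).as_matrix().T+c["eye"]
def rect(Q):
    return cv2.minAreaRect((Q[:,:2]*1000).astype(np.float32))
E
python3 - <<'E'
from h import *
for n in("top","side"):
    d=np.load(n+"0.npy");p=np.load(n+"0p.npy");W=cloud(n,d)
    h=cv2.cvtColor(p,cv2.COLOR_RGB2HSV).astype(int)
    H,S,V=h[...,0],h[...,1],h[...,2]
    print(n)
    near=(W[...,0]>.3)&(W[...,0]<.75)&(d>0)
    X,Y,Z=W[...,0],W[...,1],W[...,2]
    def rep(name,m):
        Q=W[m&near]
        if len(Q)<5: print(name,len(Q));return
        r=rect(Q); print(name,len(Q),"med",np.round(np.median(Q,0)*1000,1),"rect",np.round(r[0],1),np.round(r[1],1),round(r[2],1),"z",np.round(np.percentile(Q[:,2],[2,98])*1000))
    mo=(Y<-.05)&(Y>-.4)
    rep("mouldtop",(abs(Z-.12)<.006)&mo&(X>.4))
    rep("orange",(H>8)&(H<20)&(S>150)&mo&(Z>.1)&(Z<.14))
    rep("redhandle",((H<6)|(H>174))&(S>150)&mo&(X<.6)&(Z>.09))
    rep("redtop",((H<6)|(H>174))&(S>150)&mo&(X<.6)&(Z>.15))
    rep("tray rim",(abs(Z-.03)<.005)&(Y>0)&(Y<.4)&(X>.35)&(X<.6))
    rep("base",(abs(Z-.012)<.005)&mo&(V<90)&(X<.7))
    rep("tray",(Z>.0035)&(Z<.04)&(Y>.02)&(Y<.4)&(X>.36)&(X<.62))
    rep("yellow",(H>20)&(H<32)&(S>150)&(Y>.02)&(Y<.3))
E
```

```text
top
mouldtop 2146 med [ 610.4 -196.6  119.7] rect [ 582.7 -189.3] [170.9 150.5] 75.3 z [115. 125.]
orange 122 med [ 609.  -197.5  119.2] rect [ 609.8 -196.8] [60.7 21.7] 74.4 z [113. 124.]
redhandle 47 med [ 520.2 -161.9  159.4] rect [ 520.4 -160.5] [18.1 15.4] 85.8 z [154. 165.]
redtop 47 med [ 520.2 -161.9  159.4] rect [ 520.4 -160.5] [18.1 15.4] 85.8 z [154. 165.]
tray rim 530 med [478.6 278.4  30.4] rect [504.8 257.8] [182.2 380. ] 23.4 z [26. 34.]
base 1975 med [ 539.5 -166.8   11.7] rect [ 553.8 -235.9] [326.9 280.4] 89.8 z [ 7. 16.]
tray 2778 med [520.7 213.5   6.3] rect [490. 210.] [260.  379.9] 0.0 z [ 4. 34.]
yellow 0
side
mouldtop 1062 med [ 608.8 -188.   117.7] rect [ 582.5 -187.4] [174.  154.2] 75.4 z [115. 121.]
orange 83 med [ 612.4 -198.2  117.3] rect [ 615.8 -196.9] [60.  33.2] 74.9 z [114. 120.]
redhandle 121 med [ 519.8 -153.9  143.5] rect [ 540.3 -179. ] [25.5 83.7] 44.3 z [121. 159.]
redtop 45 med [ 520.7 -156.5  156.3] rect [ 520.3 -158.8] [20.9 21.8] 70.1 z [151. 159.]
tray rim 830 med [405.  367.5  29.5] rect [504.4 258.1] [182.3 380.5] 23.3 z [25. 33.]
base 1369 med [ 543.3 -156.7    9.9] rect [ 553.1 -256.4] [360.5 181.3] 71.9 z [ 7. 15.]
tray 2331 med [526.2 223.8  20.1] rect [510.4 255. ] [205.4 370.7] 19.4 z [ 4. 32.]
yellow 44 med [496.4 245.7  25.5] rect [486.9 198. ] [127.8   5.9] 78.1 z [17. 30.]
```

```bash
python3 - <<'E'
import cv2
for n,(x0,x1,y0,y1) in {"top":(335,435,140,235),"side":(300,400,130,220)}.items():
    i=cv2.imread(f"pics/{n}0.png")[y0:y1,x0:x1];cv2.imwrite(f"pics/{n}0c.png",cv2.resize(i,None,fx=6,fy=6,interpolation=cv2.INTER_NEAREST))
i=cv2.imread("pics/top0.png")[170:240,205:295];cv2.imwrite("pics/tray0c.png",cv2.resize(i,None,fx=6,fy=6,interpolation=cv2.INTER_NEAREST))
E
```

```text
(no output)
```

View pics/top0c.png

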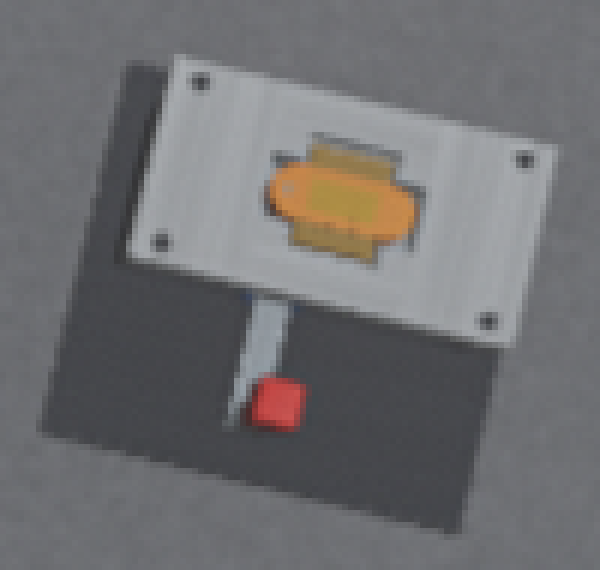

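View pics/side0c.png

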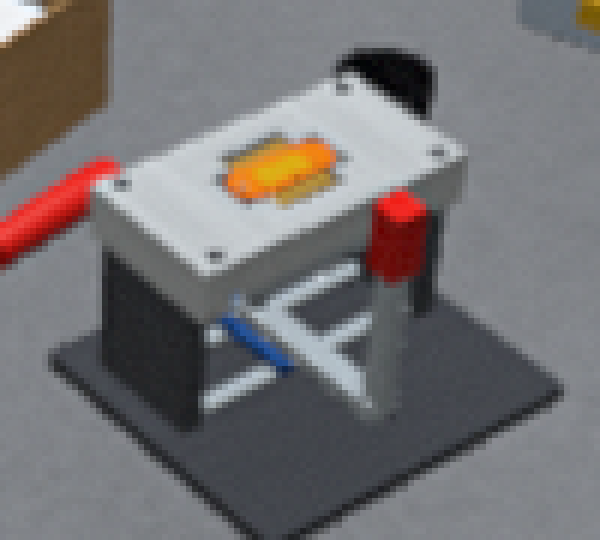

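View pics/tray0c.png

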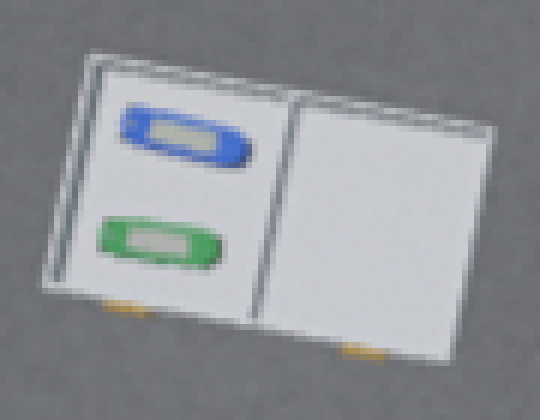

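```bash
python3 - <<'E'
from h import *
def ccmain(m):
    n,l,s,c=cv2.connectedComponentsWithStats(m.astype(np.uint8));k=1+np.argmax(s[1:,4]);return l==k
for n in("top","side"):
    d=np.load(n+"0.npy");p=np.load(n+"0p.npy");W=cloud(n,d);X,Y,Z=W[...,0],W[...,1],W[...,2]
    h=cv2.cvtColor(p,cv2.COLOR_RGB2HSV).astype(int);V=h[...,2];H=h[...,0];S=h[...,1]
    m=ccmain((abs(Z-.12)<.006)&(X>.53)&(Y<-.08)&(Y>-.32)&(X<.72)&~((S>150)&(X<.54)))
    m=cv2.morphologyEx(m.astype(np.uint8),cv2.MORPH_OPEN,np.ones((3,3)))>0
    r=rect(W[m]);print(n,"mould",np.round(r[0],1),np.round(r[1],1),r[2],np.median(Z[m]))
    m=ccmain(((V>140)|((S>100)&(Z>.006)))&(Z<.04)&(Z>-.01)&(Y>.03)&(Y<.36)&(X>.4)&(X<.62))
    r=rect(W[m]);print(n,"tray",np.round(r[0],1),np.round(r[1],1),r[2])
    m=ccmain(((H<6)|(H>174))&(S>150)&(X<.54)&(X>.49)&(Z>.1)&(Y<-.1)&(Y>-.25))
    Q=W[m];r=rect(Q);print("handle",np.round(r[0],1),np.round(r[1],1),r[2],np.percentile(Q[:,2],[1,99]))
    for nm,hh in (("blue",(H>100)&(H<125)),("green",(H>50)&(H<80))):
        m=ccmain(hh&(S>90)&(Z<.05)&(Y>.03)&(Y<.36)&(X>.4)&(X<.62));r=rect(W[m]);print(nm,np.round(r[0],1),np.round(r[1],1),r[2])
E
```

```text
top mould [ 611.1 -196.7] [171.   91.7] 75.15361785888672 0.11975549924931428
top tray [543.2 187.1] [195.6 118.1] 78.5433120727539
handle [ 520.4 -160.5] [18.1 15.4] 85.77196502685547 [0.15428666 0.16557413]
blue [576.8 224.1] [57.4 16.6] 75.38713073730469
green [526.6 216. ] [15.6 13.5] 9.90221118927002
side mould [ 611.6 -194.9] [174.1  94.2] 75.48246002197266 0.11774244333310963
side tray [553.8 171.8] [215.2 145.8] 78.88449096679688
handle [ 522.5 -159.5] [23.9 22.6] 81.66358184814453 [0.12148452 0.15927062]
blue [585.1 224.2] [59.7 36.2] 75.41038513183594
green [535.  236.1] [58.4 32.2] 83.53385925292969
```

>>> {"method": "arm_command", "body": {
  "rows": [
    [34, -22, 0, 0, 1],
    [34, -22, 0, 0, 1],
    [34, -22, 0, 0, 1],
    [34, -22, 0, 0, 1],
    [34, -22, 0, 0, 1],
    [34, -22, 0, 0, 1],
    [34, -22, 0, 0, 1],
    [34, -22, 0, 0, 1]
  ],
  "grip_force": 60
}}

```text
time_s: 0.77
tool_pos: [0.4325, -0.2965, 0.2503]
orientation: [-3.072, -0.657, 0.0]
wrist_force: [-0.2, -1.0, -0.1]
gripper_width: 0.0852
```

```bash
cat >> h.py <<'E'
O=np.array([.611,-.1965]);YM=np.radians(-14.8)
xm=np.array([np.cos(YM),np.sin(YM)]);ym=np.array([-np.sin(YM),np.cos(YM)])
def mf(p): q=np.array(p[:2])-O; return np.round([q@xm*1000,q@ym*1000,p[2]*1000],1)
def go(xy,z,jawdir=None):
    "print shift in tool frame mm to world xy,z and the roll to line jaws with jawdir(deg)"
    o=robot.get_obs();M=R.from_rotvec(o["orientation"]).as_matrix()
    s=np.array([xy[0],xy[1],z])-o["tool_pos"]
    print("t",round(o["time_s"],2),"tcp",np.round(o["tool_pos"]*1000,1),"F",np.round(o["wrist_force"],2),"w",round(o["gripper_width"],4))
    print("shift tool",np.round(M.T@s*1000,1),"tooly deg",round(np.degrees(np.arctan2(M[1,1],M[0,1])),2),"tilt",np.round(M[:,2],4))
    if jawdir is not None:
        a=np.degrees(np.arctan2(M[1,1],M[0,1]));e=(jawdir-a+90)%180-90;print("roll rad",round(-np.radians(e),4))
E
python3 -c "
from h import *
go((.5215,-.1603),.25,75.2)"
```

```text
t 0.77 tcp [ 432.5 -296.5  250.3] F [-0.19 -1.   -0.09] w 0.0852
shift tool [136.9 -87.9   0.2] tooly deg -65.84 tilt [-2.e-04  0.e+00 -1.e+00]
roll rad 0.6799
```

>>> {"method": "arm_command", "body": {
  "rows": [
    [34, -22, 0, 0, 1],
    [34, -22, 0, 0, 1],
    [34, -22, 0, 0, 1],
    [34, -22, 0, 0, 1],
    [0, 0, 0, 0.12, 1],
    [0, 0, 0, 0.12, 1],
    [0, 0, 0, 0.12, 1],
    [0, 0, 0, 0.12, 1]
  ]
}}

```text
time_s: 1.43
tool_pos: [0.5199, -0.1621, 0.25]
orientation: [-3.14, 0.1, 0.001]
wrist_force: [-0.4, 0.3, 0.2]
gripper_width: 0.0857
```

>>> {"method": "arm_command", "body": {
  "rows": [
    [0, 0, 0, 0.1, 1],
    [0, 0, 0, 0.1, 1],
    [0, 0, 0, 0, 1]
  ]
}}

```text
time_s: 1.68
tool_pos: [0.5199, -0.1622, 0.2501]
orientation: [3.114, -0.412, -0.001]
wrist_force: [-0.2, -0.1, 0.9]
gripper_width: 0.0855
```

```bash
python3 -c "
from h import *
go((.5215,-.1603),.143,75.2)"
```

```text
t 1.68 tcp [ 519.9 -162.2  250.1] F [-0.16 -0.07  0.86] w 0.0855
shift tool [  1.1  -2.3 107.1] tooly deg -105.08 tilt [-5.e-04 -0.e+00 -1.e+00]
roll rad -0.005
```

>>> {"method": "arm_command", "body": {
  "rows": [
    [1, -2, 35, 0, 1],
    [0, 0, 35, 0, 1],
    [0, 0, 25, 0, 1],
    [0, 0, 11, 0, 1],
    [0, 0, 0, 0, 1]
  ]
}}

```text
time_s: 2.1
tool_pos: [0.5204, -0.1604, 0.1423]
orientation: [-3.115, 0.401, 0.006]
wrist_force: [0.0, -0.6, -0.1]
gripper_width: 0.0856
```

```bash
cat >> h.py <<'E'
def shot(n,tag,box,f=6):
    p,d=robot.grab_frame(n);np.save(f"{tag}d.npy",d);np.save(f"{tag}p.npy",p)
    x0,x1,y0,y1=box;cv2.imwrite(f"pics/{tag}.png",cv2.resize(p[y0:y1,x0:x1,::-1],None,fx=f,fy=f,interpolation=cv2.INTER_NEAREST))
E
python3 -c "
from h import *
shot('side','s1',(300,430,100,200));go((.5215,-.1603),.143,75.2)"
```

```text
t 2.15 tcp [ 521.3 -160.6  144. ] F [ 0.28 -0.72  0.46] w 0.0853
shift tool [ 0.1 -0.4  1. ] tooly deg -104.7 tilt [-1.5e-03  4.0e-04 -1.0e+00]
roll rad 0.0018
```

View pics/s1.png

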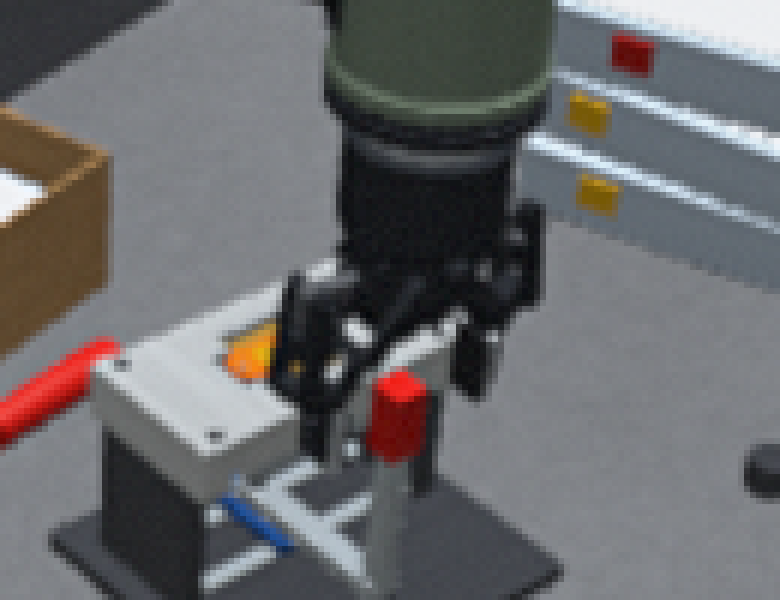

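The fingers, at about (310,420) and (475,370) in the crop, stand either side of the red handle at (400,415). I close.

>>> {"method": "arm_command", "body": {
  "rows": [
    [0, 0, 0, 0, 0.5],
    [0, 0, 0, 0, 0.2],
    [0, 0, 0, 0, 0],
    [0, 0, 0, 0, 0],
    [0, 0, 0, 0, 0],
    [0, 0, 0, 0, 0]
  ]
}}

```text
time_s: 2.65
tool_pos: [0.5215, -0.1607, 0.1448]
orientation: [3.115, -0.404, 0.001]
wrist_force: [-2.7, 1.7, 8.0]
gripper_width: 0.0195
```

```bash
python3 -c "
from h import *
shot('side','s2',(300,430,100,200));go((.5215,-.1603),.143,75.2);print(mf(robot.get_obs()['tool_pos']))"
```

```text
t 2.7 tcp [ 521.6 -160.7  144.8] F [-2.75  0.31  8.21] w 0.0193
shift tool [-0.2 -0.4  1.8] tooly deg -104.79 tilt [ 4.e-04 -1.e-04 -1.e+00]
roll rad 0.0002
[-95.6  11.8 144.8]
```

View pics/s2.png

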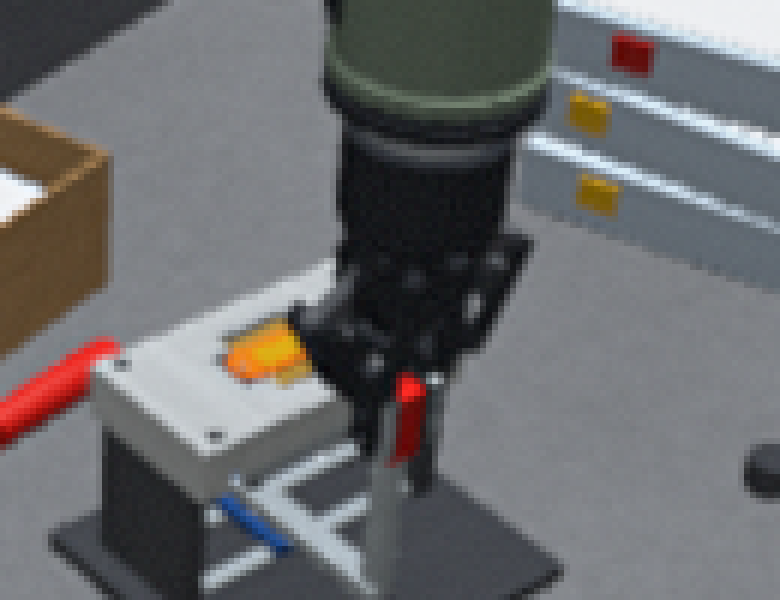

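>>> {"method": "arm_command", "body": {
  "rows": [
    [0, 0, -4, 0, 0],
    [0, 0, -4, 0, 0],
    [0, 0, -2, 0, 0],
    [0, 1, 0, 0, 0],
    [0, 1, 0, 0, 0],
    [0, 0, 0, 0, 0],
    [0, 0, 0, 0, 0]
  ]
}}

```text
time_s: 3.28
tool_pos: [0.521, -0.1627, 0.1542]
orientation: [3.115, -0.405, 0.0]
wrist_force: [1.7, -0.5, -1.1]
gripper_width: 0.0191
```

```bash
cat >> h.py <<'E'
def st():
    o=robot.get_obs();F=o["wrist_force"];print("t",round(o["time_s"],2),"mould",mf(o["tool_pos"]),"lift",round(o["tool_pos"][2]*1000-144.8,2),"F mx,my,z",np.round([F[:2]@xm,F[:2]@ym,F[2]],2),"w",round(o["gripper_width"]*1000,1),"T",np.round(o["ft_torque"],3))
E
python3 -c "
from h import *
st()"
```

```text
t 3.28 mould [-95.6   9.6 154.2] lift 9.43 F mx,my,z [ 1.78 -0.   -1.11] w 19.1 T [-0.306 -0.539  0.027]
```

>>> {"method": "arm_command", "body": {
  "rows": [
    [0, 0, -2, 0, 0],
    [0, 0, -2, 0, 0],
    [0, 0, 0, 0, 0]
  ]
}}

```text
time_s: 3.53
tool_pos: [0.5211, -0.1627, 0.1587]
orientation: [3.115, -0.405, 0.0]
wrist_force: [2.1, -1.5, -2.2]
gripper_width: 0.019
```

```bash
python3 -c "
from h import *
st()"
```

```text
t 3.53 mould [-95.6   9.7 158.7] lift 13.89 F mx,my,z [ 2.37 -0.88 -2.18] w 19.0 T [-0.333 -0.393  0.094]
```

>>> {"method": "arm_command", "body": {
  "rows": [
    [0, 0, -2, 0, 0],
    [0, 0, -1, 0, 0],
    [0, 0, 0, 0, 0]
  ]
}}

```text
time_s: 3.78
tool_pos: [0.521, -0.1626, 0.1615]
orientation: [-3.115, 0.405, -0.0]
wrist_force: [3.0, -2.0, -3.2]
gripper_width: 0.0192
```

```bash
python3 -c "
from h import *
st()"
```

```text
t 3.78 mould [-95.6   9.8 161.5] lift 16.7 F mx,my,z [ 3.44 -1.14 -3.19] w 19.2 T [-0.36  -0.634  0.054]
```

>>> {"method": "arm_command", "body": {
  "rows": [
    [0, 0, -1, 0, 0],
    [0, 0, -1, 0, 0],
    [0, 0, 0, 0, 0]
  ]
}}

```text
time_s: 4.03
tool_pos: [0.521, -0.1626, 0.1634]
orientation: [3.115, -0.405, 0.0]
wrist_force: [4.0, -1.5, -4.0]
gripper_width: 0.0191
```

```bash
python3 -c "
from h import *
st()"
```

```text
t 4.03 mould [-95.6   9.8 163.4] lift 18.62 F mx,my,z [ 4.28 -0.43 -4.05] w 19.1 T [-0.42  -0.735  0.037]
```

>>> {"method": "arm_command", "body": {
  "rows": [
    [0, 1, 0, 0, 0],
    [0, 0, 0, 0, 0]
  ]
}}

```text
time_s: 4.2
tool_pos: [0.5208, -0.1635, 0.1633]
orientation: [-3.115, 0.404, -0.0]
wrist_force: [4.3, -0.5, -3.5]
gripper_width: 0.0193
```

```bash
python3 -c "
from h import *
st()"
```

```text
t 4.2 mould [-95.7   8.9 163.3] lift 18.49 F mx,my,z [ 4.25  0.56 -3.47] w 19.3 T [-0.044 -0.912  0.086]
```

>>> {"method": "arm_command", "body": {
  "rows": [
    [0, 1, 0, 0, 0],
    [0, 0, 0, 0, 0]
  ]
}}

```text
time_s: 4.37
tool_pos: [0.5205, -0.1646, 0.1633]
orientation: [-3.115, 0.404, -0.0]
wrist_force: [3.9, 0.2, -4.3]
gripper_width: 0.0194
```

```bash
python3 -c "
from h import *
st()"
```

```text
t 4.37 mould [-95.7   7.8 163.3] lift 18.48 F mx,my,z [ 3.72  1.2  -4.27] w 19.4 T [ 0.003 -0.947  0.069]
```

>>> {"method": "arm_command", "body": {
  "rows": [
    [0, 1, 0, 0, 0],
    [0, 0, 0, 0, 0]
  ]
}}

```text
time_s: 4.53
tool_pos: [0.5202, -0.1656, 0.1633]
orientation: [-3.115, 0.405, -0.0]
wrist_force: [3.7, 0.5, -4.7]
gripper_width: 0.0194
```

```bash
python3 -c "
from h import *
st()"
```

```text
t 4.53 mould [-95.7   6.7 163.3] lift 18.47 F mx,my,z [ 3.47  1.45 -4.74] w 19.4 T [-0.008 -1.018  0.153]
```

>>> {"method": "arm_command", "body": {
  "rows": [
    [0, 1, 0, 0, 0],
    [0, 0, 0, 0, 0]
  ]
}}

```text
time_s: 4.7
tool_pos: [0.52, -0.1666, 0.1633]
orientation: [3.115, -0.405, 0.0]
wrist_force: [5.0, 0.4, -4.3]
gripper_width: 0.019
```

```bash
python3 -c "
from h import *
st()"
```

```text
t 4.7 mould [-95.7   5.6 163.3] lift 18.46 F mx,my,z [ 4.77  1.71 -4.32] w 19.0 T [-0.033 -1.024  0.087]
```

>>> {"method": "arm_command", "body": {
  "rows": [
    [0, 1, 0, 0, 0],
    [0, 0, 0, 0, 0]
  ]
}}

```text
time_s: 4.87
tool_pos: [0.5197, -0.1676, 0.1633]
orientation: [3.115, -0.405, 0.0]
wrist_force: [4.8, -0.1, -4.5]
gripper_width: 0.0189
```

```bash
python3 -c "
from h import *
st()"
```

```text
t 4.87 mould [-95.7   4.6 163.3] lift 18.48 F mx,my,z [ 4.64  1.11 -4.5 ] w 18.9 T [-0.042 -1.01   0.074]
```

>>> {"method": "arm_command", "body": {
  "rows": [
    [0, 1, 0, 0, 0],
    [0, 0, 0, 0, 0]
  ]
}}

```text
time_s: 5.03
tool_pos: [0.5194, -0.1686, 0.1633]
orientation: [3.115, -0.405, 0.0]
wrist_force: [4.8, 0.0, -4.3]
gripper_width: 0.0195
```

```bash
python3 -c "
from h import *
st()"
```

```text
t 5.03 mould [-95.6   3.6 163.3] lift 18.51 F mx,my,z [ 4.66  1.24 -4.31] w 19.5 T [-0.037 -1.072  0.105]
```

>>> {"method": "arm_command", "body": {
  "rows": [
    [0, 1, 0, 0, 0],
    [0, 0, 0, 0, 0]
  ]
}}

```text
time_s: 5.2
tool_pos: [0.5192, -0.1696, 0.1633]
orientation: [3.115, -0.405, 0.0]
wrist_force: [4.6, -0.6, -4.8]
gripper_width: 0.0192
```

```bash
python3 -c "
from h import *
st()"
```

```text
t 5.2 mould [-95.7   2.6 163.3] lift 18.51 F mx,my,z [ 4.62  0.64 -4.8 ] w 19.2 T [-0.098 -1.052  0.065]
```

>>> {"method": "arm_command", "body": {
  "rows": [
    [0, 1, 0, 0, 0],
    [0, 0, 0, 0, 0]
  ]
}}

```text
time_s: 5.37
tool_pos: [0.5189, -0.1705, 0.1633]
orientation: [3.115, -0.405, 0.0]
wrist_force: [5.4, -0.5, -4.6]
gripper_width: 0.019
```

```bash
python3 -c "
from h import *
st()"
```

```text
t 5.37 mould [-95.7   1.6 163.3] lift 18.51 F mx,my,z [ 5.4   0.9  -4.58] w 19.0 T [-0.084 -1.114  0.063]
```

>>> {"method": "arm_command", "body": {
  "rows": [
    [0, 1, 0, 0, 0],
    [0, 0, 0, 0, 0]
  ]
}}

```text
time_s: 5.53
tool_pos: [0.5187, -0.1715, 0.1633]
orientation: [3.115, -0.405, -0.0]
wrist_force: [4.3, -0.1, -4.2]
gripper_width: 0.0192
```

```bash
python3 -c "
from h import *
st()"
```

```text
t 5.53 mould [-95.7   0.6 163.3] lift 18.5 F mx,my,z [ 4.23  0.97 -4.23] w 19.2 T [-0.05  -1.106  0.137]
```

>>> {"method": "arm_command", "body": {
  "rows": [
    [0, 1, 0, 0, 0],
    [0, 0, 0, 0, 0]
  ]
}}

```text
time_s: 5.7
tool_pos: [0.5184, -0.1725, 0.1633]
orientation: [3.115, -0.405, 0.0]
wrist_force: [4.8, -0.6, -3.7]
gripper_width: 0.0193
```

```bash
python3 -c "
from h import *
st()"
```

```text
t 5.7 mould [-95.7  -0.4 163.3] lift 18.51 F mx,my,z [ 4.77  0.67 -3.73] w 19.3 T [-0.1   -1.051  0.132]
```

>>> {"method": "arm_command", "body": {
  "rows": [
    [0, 1, 0, 0, 0],
    [0, 0, 0, 0, 0]
  ]
}}

```text
time_s: 5.87
tool_pos: [0.5181, -0.1735, 0.1633]
orientation: [3.115, -0.405, -0.0]
wrist_force: [3.0, -0.8, -2.8]
gripper_width: 0.0194
```

```bash
python3 -c "
from h import *
st()"
```

```text
t 5.87 mould [-95.7  -1.5 163.3] lift 18.53 F mx,my,z [ 3.1   0.04 -2.83] w 19.4 T [-0.197 -0.922  0.134]
```

>>> {"method": "arm_command", "body": {
  "rows": [
    [0, 1, 0, 0, 0],
    [0, 0, 0, 0, 0]
  ]
}}

```text
time_s: 6.03
tool_pos: [0.5178, -0.1745, 0.1633]
orientation: [3.115, -0.405, -0.0]
wrist_force: [3.5, -1.4, -1.5]
gripper_width: 0.0193
```

```bash
python3 -c "
from h import *
st()"
```

```text
t 6.03 mould [-95.7  -2.5 163.3] lift 18.54 F mx,my,z [ 3.75 -0.46 -1.5 ] w 19.3 T [-0.301 -0.877  0.055]
```

Fz fell from about -4.5 to -1.5 N and the sliding friction vanished, so the rod appears to be in the hole. I raise slightly, still within the spring's travel, to confirm.

>>> {"method": "arm_command", "body": {
  "rows": [
    [0, 0, -1.5, 0, 0],
    [0, 0, -1, 0, 0],
    [0, 0, 0, 0, 0]
  ]
}}

```text
time_s: 6.28
tool_pos: [0.5179, -0.1743, 0.166]
orientation: [3.115, -0.405, 0.0]
wrist_force: [2.6, -2.5, -1.6]
gripper_width: 0.0194
```

```bash
python3 -c "
from h import *
st()"
```

```text
t 6.28 mould [-95.7  -2.4 166. ] lift 21.24 F mx,my,z [ 3.11 -1.74 -1.65] w 19.4 T [-0.404 -0.656  0.032]
```

>>> {"method": "arm_command", "body": {
  "rows": [
    [0, 0.7, 0, 0, 0],
    [0, 0, 0, 0, 0]
  ]
}}

```text
time_s: 6.45
tool_pos: [0.5177, -0.1749, 0.1658]
orientation: [-3.115, 0.405, -0.0]
wrist_force: [2.9, -1.1, -1.5]
gripper_width: 0.0192
```

```bash
python3 -c "
from h import *
st()"
```

```text
t 6.45 mould [-95.7  -2.9 165.8] lift 21.04 F mx,my,z [ 3.04 -0.34 -1.46] w 19.2 T [-0.199 -0.805  0.031]
```

>>> {"method": "arm_command", "body": {
  "rows": [
    [0, -0.3, -1, 0, 0],
    [0, 0, -1.5, 0, 0],
    [0, 0, -1.5, 0, 0],
    [0, 0, 0, 0, 0]
  ]
}}

```text
time_s: 6.78
tool_pos: [0.5178, -0.1746, 0.17]
orientation: [3.115, -0.404, 0.0]
wrist_force: [3.5, -1.7, -2.9]
gripper_width: 0.0194
```

```bash
python3 -c "
from h import *
st()"
```

```text
t 6.78 mould [-95.7  -2.7 170. ] lift 25.25 F mx,my,z [ 3.78 -0.72 -2.89] w 19.4 T [-0.429 -0.806  0.038]
```

>>> {"method": "arm_command", "body": {
  "rows": [
    [0, 0, -2, 0, 0],
    [0, 0, -2, 0, 0],
    [0, 0, 0, 0, 0]
  ]
}}

```text
time_s: 7.03
tool_pos: [0.5178, -0.1746, 0.1741]
orientation: [3.115, -0.405, 0.0]
wrist_force: [4.1, -0.7, -5.1]
gripper_width: 0.0193
```

```bash
python3 -c "
from h import *
st()"
```

```text
t 7.03 mould [-95.7  -2.6 174.1] lift 29.26 F mx,my,z [ 4.12  0.34 -5.12] w 19.3 T [-0.398 -0.848  0.053]
```

At 29 mm of lift the force is only 5 N. Against the plate the spring would have gone solid at 24 mm, so the rod is through. Now I push the blank up.

>>> {"method": "arm_command", "body": {
  "rows": [
    [0, 0, -1.5, 0, 0],
    [0, 0, -1.5, 0, 0],
    [0, 0, -1.5, 0, 0],
    [0, 0, -1.5, 0, 0],
    [0, 0, 0, 0, 0]
  ]
}}

```text
time_s: 7.45
tool_pos: [0.5178, -0.1746, 0.1797]
orientation: [3.115, -0.405, -0.0]
wrist_force: [5.6, -1.9, -8.7]
gripper_width: 0.0195
```

```bash
python3 -c "
from h import *
st()"
```

```text
t 7.45 mould [-95.7  -2.6 179.7] lift 34.9 F mx,my,z [ 5.95 -0.43 -8.67] w 19.5 T [-0.564 -1.147 -0.006]
```

>>> {"method": "arm_command", "body": {
  "rows": [
    [0, 0, -2, 0, 0],
    [0, 0, -2, 0, 0],
    [0, 0, -2, 0, 0],
    [0, 0, -2, 0, 0],
    [0, 0, 0, 0, 0]
  ]
}}

```text
time_s: 7.87
tool_pos: [0.5178, -0.1745, 0.1877]
orientation: [-3.115, 0.404, 0.0]
wrist_force: [4.6, -1.0, -7.6]
gripper_width: 0.0191
```

```bash
python3 -c "
from h import *
st()"
```

```text
t 7.87 mould [-95.7  -2.6 187.7] lift 42.95 F mx,my,z [ 4.73  0.18 -7.56] w 19.1 T [-0.477 -1.084  0.063]
```

>>> {"method": "arm_command", "body": {
  "rows": [
    [0, 0, -2, 0, 0],
    [0, 0, -1.5, 0, 0],
    [0, 0, -1, 0, 0],
    [0, 0, 0, 0, 0]
  ]
}}

```text
time_s: 8.2
tool_pos: [0.5178, -0.1746, 0.1921]
orientation: [-3.115, 0.404, 0.0]
wrist_force: [5.1, -3.2, -9.7]
gripper_width: 0.0196
```

```bash
python3 -c "
from h import *
st();shot('side','s3',(300,430,100,200))"
```

```text
t 8.2 mould [-95.7  -2.6 192.1] lift 47.3 F mx,my,z [ 5.79 -1.77 -9.68] w 19.6 T [-0.512 -1.165  0.053]
```

View pics/s3.png

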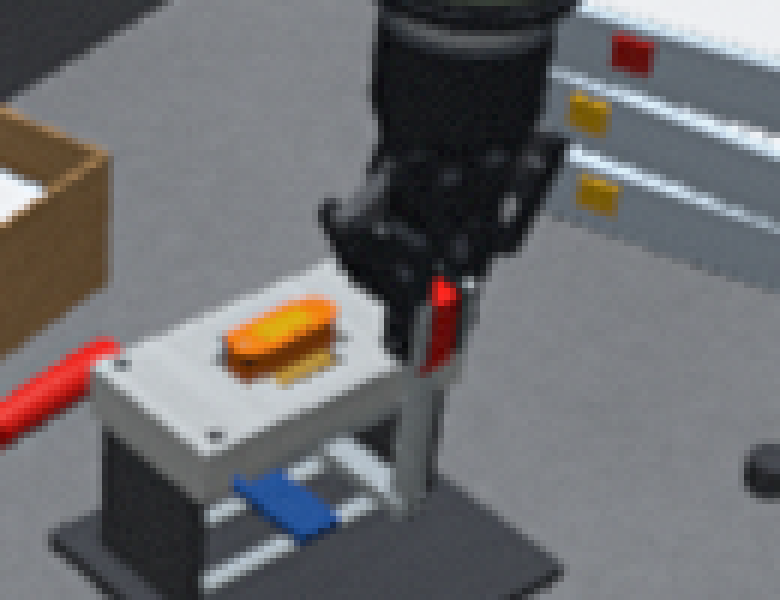

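The side view shows the orange blank at (285,335) in the crop standing about 15 mm proud. I push the last half millimetre, then lower.

>>> {"method": "arm_command", "body": {
  "rows": [
    [0, 0, -0.5, 0, 0],
    [0, 0, 0, 0, 0]
  ]
}}

```text
time_s: 8.42
tool_pos: [0.5178, -0.1746, 0.1925]
orientation: [-3.115, 0.404, 0.0]
wrist_force: [7.0, -2.6, -10.3]
gripper_width: 0.0194
```

>>> {"method": "arm_command", "body": {
  "rows": [
    [0, 0, 4, 0, 0],
    [0, 0, 5, 0, 0],
    [0, 0, 5, 0, 0],
    [0, 0, 5, 0, 0],
    [0, 0, 5, 0, 0],
    [0, 0, 5, 0, 0],
    [0, 0, 5, 0, 0],
    [0, 0, 0, 0, 0]
  ]
}}

```text
time_s: 9.08
tool_pos: [0.5178, -0.1745, 0.1578]
orientation: [-3.115, 0.404, 0.001]
wrist_force: [4.8, -0.7, -3.3]
gripper_width: 0.0193
```

```bash
python3 -c "
from h import *
st()"
```

```text
t 9.08 mould [-95.8  -2.6 157.8] lift 13.02 F mx,my,z [ 4.8   0.58 -3.25] w 19.3 T [-0.476 -1.172  0.069]
```

>>> {"method": "arm_command", "body": {
  "rows": [
    [0, 0, 4, 0, 0],
    [0, 0, 4, 0, 0],
    [0, 0, 3, 0, 0],
    [0, 0, 1.5, 0, 0],
    [0, 0, 0, 0, 0]
  ]
}}

```text
time_s: 9.5
tool_pos: [0.5178, -0.1746, 0.1459]
orientation: [-3.115, 0.404, 0.0]
wrist_force: [4.4, -1.7, -3.2]
gripper_width: 0.0192
```

```bash
python3 -c "
from h import *
st()"
```

```text
t 9.5 mould [-95.7  -2.6 145.9] lift 1.11 F mx,my,z [ 4.68 -0.53 -3.16] w 19.2 T [-0.421 -1.096  0.074]
```

>>> {"method": "arm_command", "body": {
  "rows": [
    [0, 0, 1, 0, 0],
    [0, 0, 0.5, 0, 0],
    [0, 0, 0, 0, 0]
  ]
}}

```text
time_s: 9.75
tool_pos: [0.5178, -0.1746, 0.1449]
orientation: [-3.115, 0.405, -0.0]
wrist_force: [3.9, -1.1, -1.4]
gripper_width: 0.0195
```

```bash
python3 -c "
from h import *
st()"
```

```text
t 9.75 mould [-95.7  -2.6 144.9] lift 0.11 F mx,my,z [ 4.07 -0.09 -1.37] w 19.5 T [-0.3   -0.816  0.138]
```

>>> {"method": "arm_command", "body": {
  "rows": [
    [0, 0, 0.7, 0, 0],
    [0, 0, 0, 0, 0.6],
    [0, 0, 0, 0, 0.8],
    [0, 0, 0, 0, 0.8],
    [0, 0, 0, 0, 0.8]
  ]
}}

```text
time_s: 10.17
tool_pos: [0.5176, -0.1745, 0.144]
orientation: [-3.115, 0.405, 0.001]
wrist_force: [0.3, 0.3, -0.1]
gripper_width: 0.067
```

>>> {"method": "arm_command", "body": {
  "rows": [
    [0, 0, -20, 0, 0.8],
    [0, 0, -30, 0, 0.8],
    [0, 0, -30, 0, 0.8],
    [0, 0, 0, 0, 0.8]
  ]
}}

```text
time_s: 10.5
tool_pos: [0.5196, -0.1752, 0.229]
orientation: [3.115, -0.405, 0.01]
wrist_force: [1.0, 0.1, 1.2]
gripper_width: 0.0686
```

```bash
python3 -c "
from h import *
shot('side','s4',(300,430,100,200));shot('top','t4',(335,465,130,230))
for n,t in(('side','s4'),('top','t4')):
    d=np.load(t+'d.npy');p=np.load(t+'p.npy');W=cloud(n,d);h=cv2.cvtColor(p,cv2.COLOR_RGB2HSV).astype(int);H,S=h[...,0],h[...,1]
    Z=W[...,2];X=W[...,0];Y=W[...,1]
    for nm,m in(('blank',(H>6)&(H<22)&(S>150)&(Z>.128)&(Z<.15)),('handle',((H<6)|(H>174))&(S>150)&(Z>.1)&(X<.55))):
        m=m&(X>.45)&(X<.7)&(Y<-.1)&(Y>-.3);Q=W[m]
        if len(Q)>8:
            r=rect(Q);print(n,nm,len(Q),np.round(r[0],1),np.round(r[1],1),round(r[2],1),'z',np.percentile(Q[:,2],[2,50,98]).round(4))
go(O,.25,-14.8);st()"
```

```text
side blank 94 [ 611.  -193.5] [60.4 27.3] 75.0 z [0.1289 0.1326 0.136 ]
side handle 107 [ 519.  -170.2] [20.8 22.5] 68.9 z [0.1231 0.146  0.1602]
top blank 16 [ 618.7 -172.7] [ 7.7 21.3] 52.0 z [0.129  0.1341 0.1364]
t 10.6 tcp [ 518.1 -174.7  225. ] F [-0.82 -0.67 -1.5 ] w 0.0682
shift tool [ 95.4  -2.6 -24.8] tooly deg -104.8 tilt [ 1.7e-03 -4.0e-04 -1.0e+00]
roll rad -1.5708
t 10.6 mould [-95.4  -2.6 225. ] lift 80.2 F mx,my,z [-0.62 -0.86 -1.5 ] w 68.2 T [-0.03   0.004  0.026]
```

View pics/s4.png

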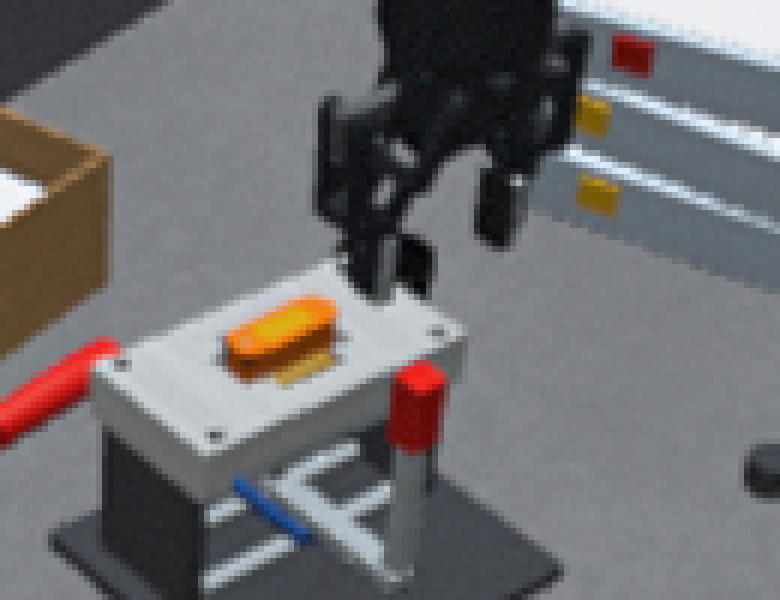

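View pics/t4.png

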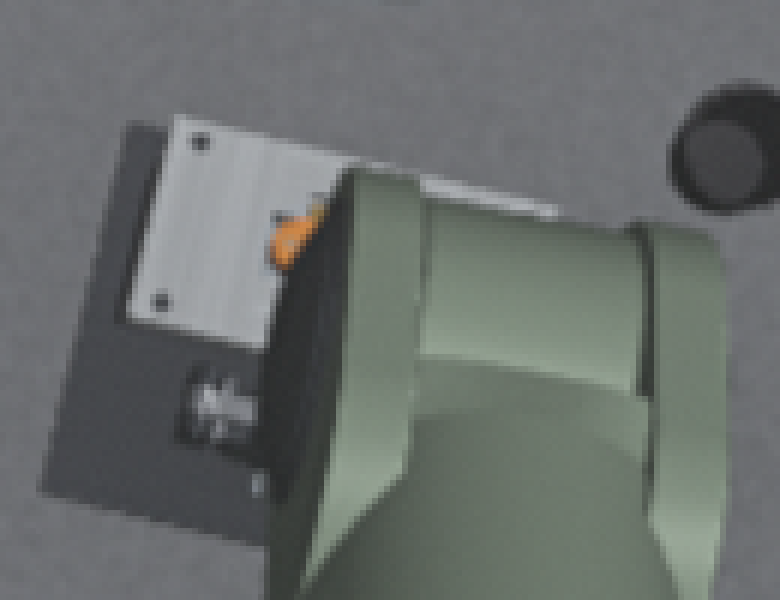

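```bash
python3 -c "
from h import *
for t,tcp,xy in(('s3',.1921,(.5178,-.1746)),('s4',.225,(.5181,-.1747)),('s2',.1448,(.5216,-.1607)),('s1',.144,(.5213,-.1606))):
    d=np.load(t+'d.npy');p=np.load(t+'p.npy');W=cloud('side',d)
    q=W[...,:2]-xy;a=q@xm*1000;b=q@ym*1000
    V=p.max(-1)
    m=(abs(a)<12)&(abs(b)<60)&(abs(b)>8)&(d>0)&(W[...,2]>tcp-.06)&(W[...,2]<tcp)
    Q=(W[m][:,2]-tcp)*1000;B=b[m]
    for s in(1,-1):
        k=B*s>0
        if k.sum(): print(t,s,k.sum(),np.round(np.sort(Q[k])[:8],1), B[k][np.argsort(Q[k])[:4]].round(1))
print(robot.get_obs()['joint_positions'].round(3))
"
```

```text
s3 1 60 [-58.1 -57.1 -56.4 -54.2 -53.4 -47.3 -47.2 -40.8] [8.4 8.4 8.3 8.2]
s3 -1 15 [-18.6 -16.9 -15.6 -14.  -12.4  -8.9  -7.3  -6.5] [ -9.1  -8.4 -11.5 -15.4]
s4 1 14 [-11.1  -9.8  -7.8  -6.8  -6.8  -5.2  -4.5  -3.7] [39.7 42.  41.9 43.9]
s4 -1 23 [-9.4 -9.1 -8.8 -8.2 -8.  -6.1 -6.  -5.4] [-33.  -31.7 -32.6 -32.9]
s2 1 55 [-59.1 -55.3 -54.3 -54.  -53.  -48.5 -46.5 -43.9] [ 8.6  9.6  8.2 10. ]
s2 -1 15 [-22.1 -18.5 -17.1 -14.2 -11.7 -11.5  -9.8  -7.8] [ -9.8 -11.8 -12.8 -13. ]
s1 1 45 [-42.2 -35.9 -33.2 -24.9 -23.6 -22.6 -22.5 -21.5] [9.2 8.8 8.3 9.1]
s1 -1 22 [-16.4 -10.9 -10.   -8.4  -7.5  -6.5  -6.2  -6. ] [ -8.2 -42.8 -42.5 -41.2]
[ 0.231  0.427 -0.019  1.836  0.011  0.877 -1.622]
```

>>> {"method": "arm_command", "body": {
  "rows": [
    [0, 0, 0, -0.12, 0.8],
    [0, 0, 0, -0.12, 0.8],
    [0, 0, 0, -0.12, 0.8],
    [0, 0, 0, -0.12, 0.8],
    [0, 0, 0, -0.12, 0.8],
    [0, 0, 0, -0.12, 0.8],
    [0, 0, 0, -0.12, 0.8],
    [0, 0, 0, -0.12, 0.8]
  ]
}}

```text
time_s: 11.27
tool_pos: [0.5172, -0.1743, 0.2229]
orientation: [-2.946, -1.088, 0.002]
wrist_force: [0.6, -0.1, -0.2]
gripper_width: 0.068
```

>>> {"method": "arm_command", "body": {
  "rows": [
    [0, 0, 0, -0.12, 0.8],
    [0, 0, 0, -0.12, 0.8],
    [0, 0, 0, -0.12, 0.8],
    [0, 0, 0, -0.12, 0.8],
    [0, 0, 0, -0.12, 0.8],
    [0, 0, 0, -0.011, 0.8],
    [0, 0, 0, 0, 0.8]
  ]
}}

```text
time_s: 11.85
tool_pos: [0.5173, -0.1746, 0.2232]
orientation: [-2.49, -1.913, 0.001]
wrist_force: [0.5, -0.1, 0.8]
gripper_width: 0.0684
```

```bash
python3 -c "
from h import *
go(O,.225,-14.8);st()"
```

```text
t 11.85 tcp [ 517.3 -174.6  223.2] F [ 0.53 -0.07  0.79] w 0.0684
shift tool [ 3.  96.1 -2. ] tooly deg -14.95 tilt [-1.4e-03  9.0e-04 -1.0e+00]
roll rad -0.0026
t 11.85 mould [-96.1  -2.7 223.2] lift 78.4 F mx,my,z [0.53 0.07 0.79] w 68.4 T [-0.04  -0.023  0.009]
```

>>> {"method": "arm_command", "body": {
  "rows": [
    [3, 32, 0, 0, 0.6],
    [0, 32, 0, 0, 0.6],
    [0, 32, 0, 0, 0.6],
    [0, 0, 30, 0, 0.6],
    [0, 0, 30, 0, 0.6],
    [0, 0, 12, 0, 0.6],
    [0, 0, 0, 0, 0.6]
  ]
}}

```text
time_s: 12.43
tool_pos: [0.6097, -0.1956, 0.1489]
orientation: [-2.488, -1.912, 0.005]
wrist_force: [-0.3, 0.8, 0.3]
gripper_width: 0.0511
```

```bash
python3 -c "
from h import *
go(O,.141,-14.8);st();shot('side','s5',(300,430,90,190))"
```

```text
t 12.43 tcp [ 609.7 -195.6  148.9] F [-0.28  0.82  0.33] w 0.0511
shift tool [-0.5  1.5  7.9] tooly deg -14.92 tilt [-0.0052  0.0014 -1.    ]
roll rad -0.002
t 12.43 mould [ -1.5   0.5 148.9] lift 4.14 F mx,my,z [-0.48  0.72  0.33] w 51.1 T [-0.092  0.028 -0.018]
```

View pics/s5.png

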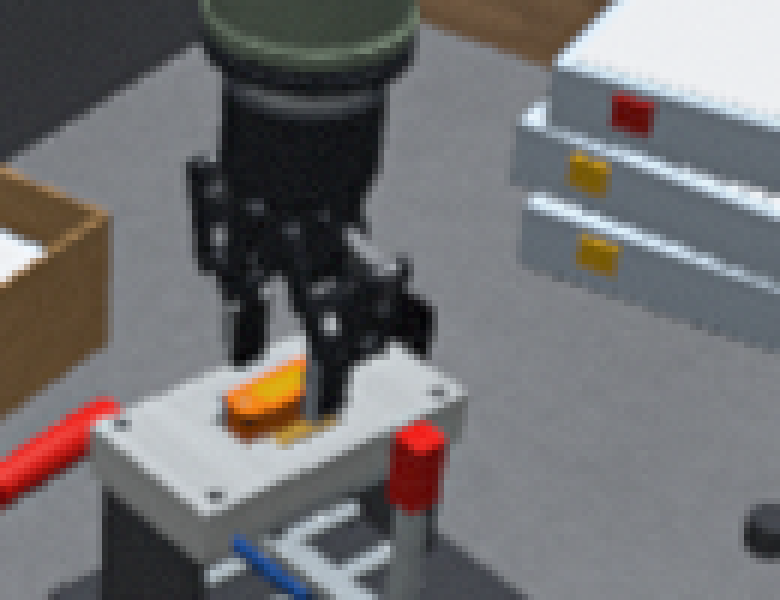

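The fingers straddle the blank at (265,395) in the crop. Lower and close.

>>> {"method": "arm_command", "body": {
  "rows": [
    [0, 0, 3, 0, 0.5],
    [0, 0.5, 3, 0, 0.45],
    [0, 0, 0, 0, 0.45],
    [0, 0, 0, 0, 0.45]
  ],
  "grip_force": 45
}}

```text
time_s: 12.82
tool_pos: [0.6122, -0.1965, 0.147]
orientation: [2.489, 1.916, 0.001]
wrist_force: [0.0, 0.6, 0.7]
gripper_width: 0.0384
```

```bash
python3 -c "
from h import *
go(O,.141,-14.8);st()"
```

```text
t 12.82 tcp [ 612.2 -196.5  147. ] F [0.05 0.61 0.7 ] w 0.0384
shift tool [-0.3 -1.1  5.9] tooly deg -14.81 tilt [ 1.1e-03 -4.0e-04 -1.0e+00]
roll rad -0.0002
t 12.82 mould [  1.1   0.3 147. ] lift 2.15 F mx,my,z [-0.11  0.6   0.7 ] w 38.4 T [0.019 0.019 0.05 ]
```

>>> {"method": "arm_command", "body": {
  "rows": [
    [0, -0.8, 3, 0, 0.45],
    [0, 0, 2.5, 0, 0.45],
    [0, 0, 0, 0, 0.45]
  ]
}}

```text
time_s: 13.07
tool_pos: [0.6109, -0.1961, 0.1402]
orientation: [-2.489, -1.917, 0.0]
wrist_force: [-0.6, 0.5, 0.5]
gripper_width: 0.0383
```

```bash
python3 -c "
from h import *
st()"
```

```text
t 13.07 mould [ -0.2   0.4 140.2] lift -4.61 F mx,my,z [-0.71  0.3   0.5 ] w 38.3 T [ 0.022  0.058 -0.027]
```

>>> {"method": "arm_command", "body": {
  "rows": [
    [0, 0, 0, 0, 0.35],
    [0, 0, 0, 0, 0.2],
    [0, 0, 0, 0, 0],
    [0, 0, 0, 0, 0],
    [0, 0, 0, 0, 0]
  ]
}}

```text
time_s: 13.48
tool_pos: [0.6113, -0.1961, 0.1407]
orientation: [2.489, 1.917, 0.0]
wrist_force: [1.7, -0.5, -1.2]
gripper_width: 0.0229
```

```bash
python3 -c "
from h import *
st();shot('side','s6',(300,430,90,190))"
```

```text
t 13.48 mould [  0.2   0.4 140.7] lift -4.11 F mx,my,z [ 1.81 -0.   -1.22] w 22.9 T [-0.135 -0.452  0.028]
```

View pics/s6.png

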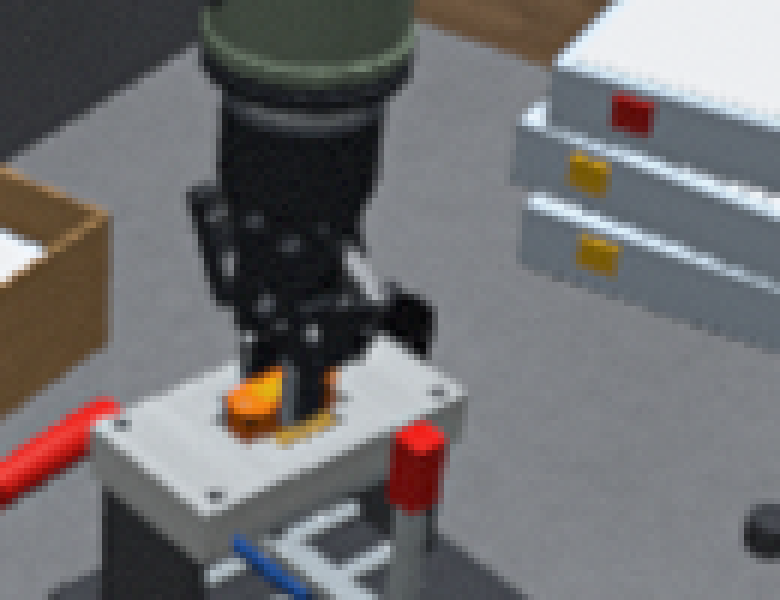

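Gripped at 23 mm. Lift straight up, slowly at first.

>>> {"method": "arm_command", "body": {
  "rows": [
    [0, 0, -2, 0, 0],
    [0, 0, -2, 0, 0],
    [0, 0, -3, 0, 0],
    [0, 0, -4, 0, 0],
    [0, 0, -8, 0, 0],
    [0, 0, -20, 0, 0],
    [0, 0, -25, 0, 0],
    [0, 0, 0, 0, 0]
  ]
}}

```text
time_s: 14.2
tool_pos: [0.6129, -0.1964, 0.2099]
orientation: [2.485, 1.914, 0.006]
wrist_force: [1.1, 0.1, 0.1]
gripper_width: 0.0229
```

```bash
python3 -c "
from h import *
st();shot('side','s7',(300,430,80,180))
t=np.array([.5432,.1871]);a=np.radians(-11.4);yt=np.array([-np.sin(a),np.cos(a)])
c=t-.047*yt;print(c);go(c,.205,-11.4)
# tray check from first top image
d=np.load('top0.npy');p=np.load('top0p.npy');W=cloud('top',d)
for u,v in((220,179),(287,191),(279,230),(212,219)): print((u,v),W[v-1:v+2,u-1:u+2].reshape(-1,3).round(3)[4])
for u,v in((256,187),(247,222),(267,208)): print('div/floor',(u,v),W[v,u].round(3))"
```

```text
t 14.2 mould [  1.8   0.6 209.9] lift 65.09 F mx,my,z [1.06 0.4  0.1 ] w 22.9 T [ 0.042 -0.034 -0.004]
[0.53391011 0.14102725]
t 14.25 tcp [ 612.3 -196.3  207.9] F [ 0.14  0.23 -1.5 ] w 0.0227
shift tool [ 306.1 -161.9    2.1] tooly deg -14.8 tilt [ 0.0042 -0.0012 -1.    ]
roll rad -0.0593
(220, 179) [0.614 0.265 0.028]
(287, 191) [0.58  0.081 0.001]
(279, 230) [0.471 0.104 0.005]
(212, 219) [ 0.505  0.293 -0.001]
div/floor (256, 187) [0.592 0.168 0.005]
div/floor (247, 222) [0.494 0.193 0.006]
div/floor (267, 208) [0.533 0.137 0.003]
```

View pics/s7.png

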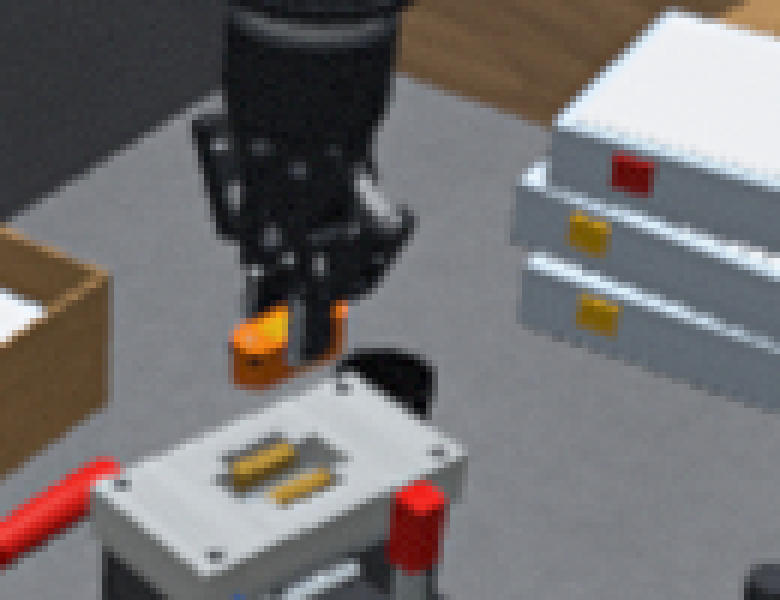

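```bash
python3 -c "
from h import *
c=robot.calibration('top');f=200/np.tan(np.radians(c['vertical_fov']/2));M=R.from_rotvec(c['attitude']).as_matrix()
def pl(u,v,z): r=M@np.array([(u-c['cx'])/f,(v-c['cy'])/f,1]);return (c['eye']+r*(z-c['eye'][2])/r[2])[:2]
k=[(220.3,178.8),(287.5,191.2),(280.3,230.3),(212.2,218.3)]
P=np.array([pl(u-.5,v-.5,.03) for u,v in k])*1000
print(P.round(1),P.mean(0).round(1),[np.linalg.norm(P[i]-P[i-1]).round(1) for i in range(4)])
D=np.array([pl(u-.5,v-.5,.03) for u,v in((255,185.3),(247.8,224.2))])*1000;print(D.round(1),D.mean(0))
e=P[0]-P[1];print(np.degrees(np.arctan2(e[1],e[0])))
"
```

```text
[[615.5 265.1]
 [578.1  79.3]
 [470.5 100.2]
 [506.3 287.3]] [542.6 183. ] [np.float64(111.4), np.float64(189.5), np.float64(109.6), np.float64(190.5)]
[[595.8 169.1]
 [488.6 189.4]] [542.21913669 179.23237533]
78.6209510867757
```

>>> {"method": "arm_command", "body": {
  "rows": [
    [33.5, -17.9, -5, 0, 0],
    [33.5, -17.9, 0, 0, 0],
    [33.5, -17.9, 0, 0, 0],
    [33.5, -17.9, 0, 0, 0],
    [33.5, -17.9, 0, 0, 0],
    [33.5, -17.9, 0, 0, 0],
    [33.5, -17.9, 0, 0, 0],
    [33.5, -17.9, 0, 0, 0]
  ]
}}

```text
time_s: 14.92
tool_pos: [0.5402, 0.1011, 0.2098]
orientation: [2.489, 1.917, -0.0]
wrist_force: [1.2, 0.5, -0.1]
gripper_width: 0.0227
```

>>> {"method": "arm_command", "body": {
  "rows": [
    [33, -18, 0, 0, 0],
    [0, 0, 0, -0.059, 0],
    [0, 0, 0, 0, 0]
  ]
}}

```text
time_s: 15.17
tool_pos: [0.5312, 0.1385, 0.2098]
orientation: [-2.424, -1.998, -0.0]
wrist_force: [-0.5, -1.4, -0.4]
gripper_width: 0.0228
```

```bash
python3 -c "
from h import *
go((.533,.136),.0297,-11.4);shot('side','s8',(210,370,180,310),5)
d=np.load('s8d.npy');p=np.load('s8p.npy');W=cloud('side',d);h=cv2.cvtColor(p,cv2.COLOR_RGB2HSV).astype(int);m=(h[...,0]>6)&(h[...,0]<20)&(h[...,1]>150)&(W[...,2]>.12)&(d>0)&(abs(W[...,1]-.136)<.1)
Q=W[m];print(len(Q),rect(Q),np.percentile(Q[:,2],[1,50,99]).round(4),robot.get_obs()['tool_pos'])"
```

```text
t 15.17 tcp [531.2 138.5 209.8] F [-0.5  -1.36 -0.39] w 0.0228
shift tool [ -2.2   2.2 180.1] tooly deg -10.99 tilt [-1.e-04  4.e-04 -1.e+00]
roll rad 0.0071
152 ((523.4437255859375, 150.66860961914062), (52.352508544921875, 48.82636260986328), 33.88569641113281) [0.1832 0.2007 0.2243] [0.53179671 0.13657334 0.2096663 ]
```

View pics/s8.png

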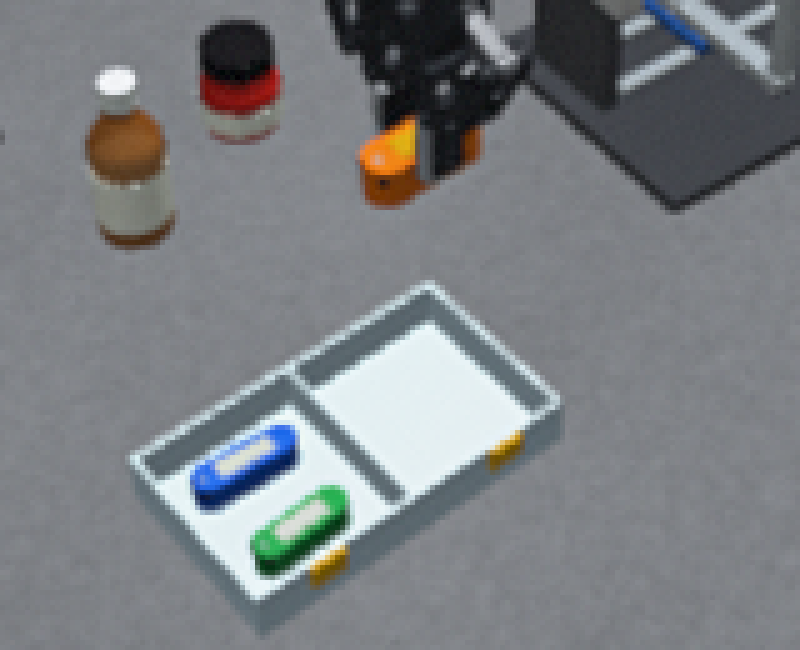

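>>> {"method": "arm_command", "body": {
  "rows": [
    [0, 1, 35, 0, 0],
    [0, 0, 35, 0, 0],
    [0, 0, 35, 0, 0],
    [0, 0, 30, 0, 0],
    [0, 0, 20, 0, 0],
    [0, 0, 10, 0, 0],
    [0, 0, 5, 0, 0],
    [0, 0, 0, 0, 0]
  ]
}}

```text
time_s: 15.88
tool_pos: [0.5332, 0.1352, 0.0394]
orientation: [2.433, 1.988, -0.001]
wrist_force: [-0.3, -0.5, 0.2]
gripper_width: 0.0222
```

```bash
python3 -c "
from h import *
go((.533,.136),.0297,-11.4);shot('side','s9',(210,370,180,310),5)"
```

```text
t 15.88 tcp [533.2 135.2  39.4] F [-0.35 -0.47  0.17] w 0.0222
shift tool [ 0.7 -0.3  9.7] tooly deg -11.5 tilt [-5.e-04 -4.e-04 -1.e+00]
roll rad -0.0017
```

View pics/s9.png

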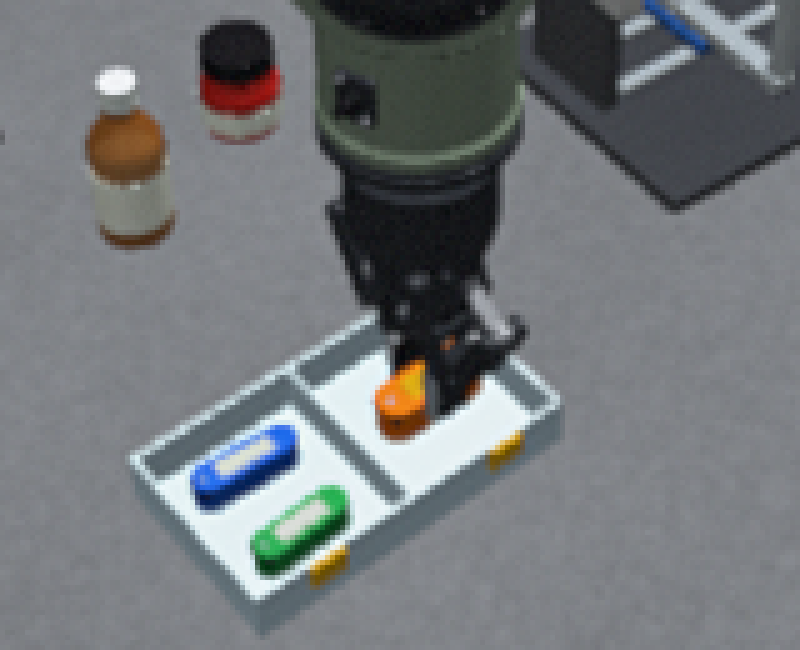

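The blank at (420,400) in the crop hangs in the empty compartment with clear space all round. I lower to touch.

>>> {"method": "arm_command", "body": {
  "rows": [
    [0, 0, 4, 0, 0],
    [0, 0, 3, 0, 0],
    [0, 0, 1, 0, 0],
    [0, 0, 0, 0, 0]
  ]
}}

```text
time_s: 16.27
tool_pos: [0.5332, 0.1358, 0.0318]
orientation: [2.431, 1.989, 0.0]
wrist_force: [0.5, 0.4, -0.1]
gripper_width: 0.0229
```

>>> {"method": "arm_command", "body": {
  "rows": [
    [0, 0, 0.7, 0, 0],
    [0, 0, 0, 0, 0]
  ]
}}

```text
time_s: 16.43
tool_pos: [0.5332, 0.1359, 0.0311]
orientation: [2.431, 1.99, 0.001]
wrist_force: [-0.1, -0.1, 3.5]
gripper_width: 0.0228
```

>>> {"method": "arm_command", "body": {
  "rows": [
    [0, 0, 0.6, 0, 0],
    [0, 0, 0, 0, 0]
  ]
}}

```text
time_s: 16.6
tool_pos: [0.5332, 0.1357, 0.0308]
orientation: [2.431, 1.989, 0.0]
wrist_force: [-3.7, -2.6, 12.5]
gripper_width: 0.023
```

>>> {"method": "arm_command", "body": {
  "rows": [
    [0, 0, -0.5, 0, 0],
    [0, 0, 0, 0, 0],
    [0, 0, 0, 0, 0.32],
    [0, 0, 0, 0, 0.4],
    [0, 0, 0, 0, 0.5],
    [0, 0, 0, 0, 0.55],
    [0, 0, 0, 0, 0.55]
  ]
}}

```text
time_s: 17.18
tool_pos: [0.533, 0.1359, 0.0307]
orientation: [-2.431, -1.99, 0.0]
wrist_force: [0.2, -1.1, -0.2]
gripper_width: 0.0471
```

>>> {"method": "arm_command", "body": {
  "rows": [
    [0, 0, -5, 0, 0.55],
    [0, 0, -15, 0, 0.55],
    [0, 0, -30, 0, 0.55],
    [0, 0, -40, 0, 0.55],
    [0, 0, -40, 0, 0.55],
    [0, 0, -40, 0, 0.55],
    [0, 0, 0, 0, 0.55]
  ]
}}

```text
time_s: 17.77
tool_pos: [0.5355, 0.1369, 0.2081]
orientation: [2.428, 1.987, 0.013]
wrist_force: [1.4, 0.1, -0.4]
gripper_width: 0.0467
```

```bash
python3 -c "
from h import *
shot('side','s10',(210,410,120,310),4);st()
d=np.load('s10d.npy');p=np.load('s10p.npy');W=cloud('side',d);h=cv2.cvtColor(p,cv2.COLOR_RGB2HSV).astype(int);m=(h[...,0]>6)&(h[...,0]<22)&(h[...,1]>150)&(W[...,2]>.002)&(W[...,2]<.05)&(d>0)&(abs(W[...,1]-.136)<.05)&(W[...,0]>.495)
Q=W[m];print(len(Q),np.percentile(Q[:,2],[1,50,95,99]).round(4));T=Q[Q[:,2]>.021];print(rect(T),T.mean(0))"
```

```text
t 17.82 mould [-158.9  302.3  204.9] lift 60.11 F mx,my,z [-0.83  0.32 -1.31] w 46.9 T [-0.026  0.029  0.011]
205 [0.006  0.0221 0.0252 0.0259]
((532.8223876953125, 136.35455322265625), (63.455448150634766, 24.430625915527344), 80.53641510009766) [0.53184264 0.13714794 0.023382  ]
```

View pics/s10.png

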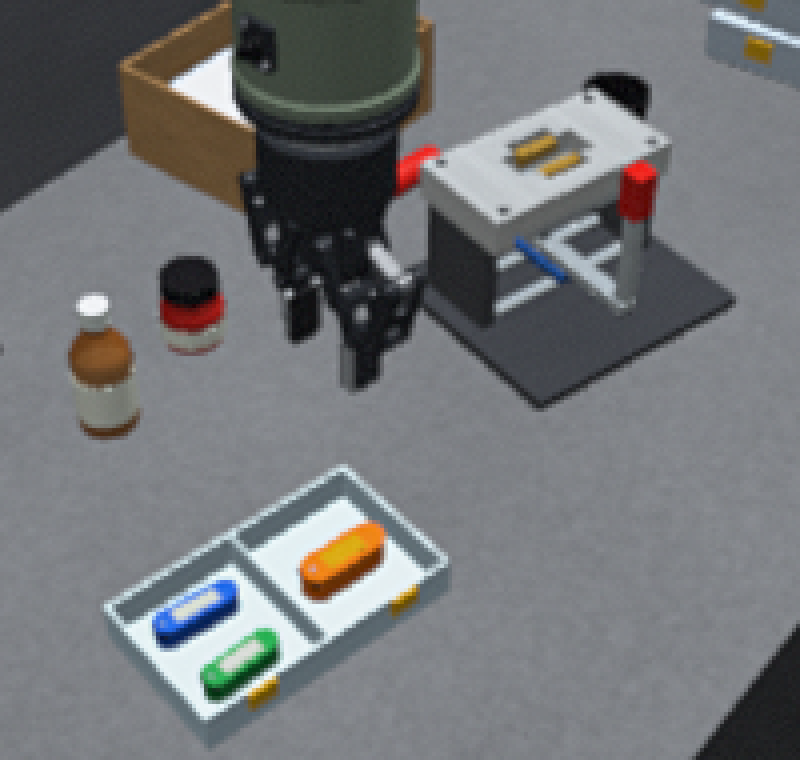

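The blank at (343,560) in the crop lies flat and upright in the empty compartment, with its top at about 25 mm. The other lures have not moved, the knock-out is down and the gripper is clear.

>>> {"method": "arm_command", "body": {
  "rows": [
    [0, 0, 0, 0, 0.55],
    [0, 0, 0, 0, 0.55],
    [0, 0, 0, 0, 0.55],
    [0, 0, 0, 0, 0.55]
  ]
}}

```text
time_s: 18.15
tool_pos: [0.5326, 0.1358, 0.1998]
orientation: [-2.43, -1.989, 0.003]
wrist_force: [-0.2, 0.1, 0.1]
gripper_width: 0.047
```

```bash
python3 -c "
from plant import robot
print(robot.finish_job())"
```

```text
the job is handed in; nothing more can be done
None
```

The blank is out of the mould and lies upright and flat in the tray's empty compartment. I handed the job in at about 18 s of the 58 s allowed.

- **Finding the hole:** I slid the rod along the plate on its spring only, with about 2.4 N estimated at the rod from the spring's compression. The lifting force dropped as the rod entered at about y = -2.5 mm, and there was no further rise when I raised it a little to confirm.
- **Pushing out:** I lifted the handle close to its 48 mm stop. Before I gripped the blank it measured about 16 mm proud, and the knock-out was fully down, with the handle top at 160 mm.
- **Placing:** I set the blank down with a peak contact force of about 12.5 N. That reading came from one 0.6 mm step after first touch, and I backed off before opening.

In the last picture the blank's centre is within about 1 mm of the compartment centre I had aimed for. Its top is at 25 mm, which is the 3 mm floor plus its 22 mm height. The two lures in the tray had not visibly moved, and the gripper was well clear.

My two estimates of the tray's centre differed by about 4 mm. That is well inside the roughly 13 mm of room at each end of the blank. No check failed.

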